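# Reference dip, then surface reading on the sloping grill

### The arm

A 6-joint arm with a two-finger parallel gripper is mounted at the origin on a cart in front of the work surface, level with it; the furniture and walls round the work are solid. World frame = base frame: x ahead of the robot, y to its left, z up, the work surface at z = 0. Lengths are in m, angles in rad, forces in N, time in s.
With the tool pointing down it reaches from about 0.25 to 0.85 m from the base axis. Payload 12.5 kg.
Tool frame: the origin (TCP) lies at the very end of the fingers, on their centre line; the grasp point (between the pads) lies 19 mm behind it; z points along the fingers, y is the direction in which the jaws open and shut (so a half turn about z gives the same grasp; the last joint's range is limited). The gripper opens to 93 mm and grips with 3 to 60 N. Pads are 15 mm wide; open, the fingers measure 128 mm over their backs; the gripper's body (75 mm by 188 mm) begins 65 mm behind the grasp point.
Start: joints at [-1.273, 0.351, 1.652, -0, 1.139, -0.085], TCP at [0.205, -0.51, 0.219] pointing down, gripper open.
Joint ranges: [-2.75, 2.75], [-0.79, 2.1], [0.01, 2.65], [-1.57, 4.71], [0.07, 3.14], [-2.87, 2.87]. Speed limits (rad/s): [2.22, 2.22, 2.79, 3.14, 3.14, 3.14].

### API

Orientations are given as a rotation vector (axis times angle).
In Python, from workcell import sensors, eyes, order, cut_out, tip_of gives the robot as it stands. The module is installed in compiled form; this text tells all that it offers.
- The arm moves only by the shell command python3 -m handwheel 'ROWS' [FORCE]. ROWS is text: rows parted by semicolons, each of 7 numbers parted by spaces: the shift along the tool's x, y, z in mm, then the turn, a rotation vector about the tool's x, y, z in rad, then the closure, from 0 (fully open) to 1 (shut). A call has 1 to 12 rows; each row shifts and turns the commanded pose from where the row before left it, along the tool's axes as they then stand; what a row does not reach is not made up. A row lasts 1/8 s, in which the tool goes at most 62.5 mm and 10.7 degrees, less where a joint would pass 70% of its speed; a pose out of reach is approached as far as the arm can. A call is refused whole if a number of a shift passes 62.5 or a number of a turn 0.188, either way. A call with a gripper value outside its range is refused whole. The fingers move at their own pace and stop on an object; FORCE is the grip in N (left out, the last holds). Time passes only in rows, so rows that do not move let the fingers close. It gives the time, the measured TCP pose, the force and the opening at its end, in the units of the state.
- sensors.observe(): the state, without advancing time (a new reading comes with each control period).
- eyes.read_camera(name): name is "side" or "top"; returns a dict with "color" (384x512x3 uint8, red, green, blue), "mtx" (3x3 intrinsics, pixels), "dist" ([k1, k2, p1, p2, k3] as OpenCV has them; the pictures are not rectified), "camera_from_world" (4x4, takes a point from world to camera coordinates). Camera axes: x right, y down, z forward; pixel columns grow to the right and rows downward; lengths in m; the calibration is good to about 2 mm. A picture is of the moment at which its call begins. There is no depth.
- order.job_done(): hands the job in, once; it reports no verdict.
Trained networks look in a picture, given as the dict that the camera call returned (one of the last four; its "shot" number tells which), for a name from the list of things; names that differ only in an ending like _2 or _b are one class to them, and where a whole thing is asked for, a point or a joint stands for the part that bears it (a point fixed in the world has none). Each returns a list of dicts, best first, with "p" (0 to 1); they miss things now and then, are a little off and sometimes report something else, mostly with a low value. They report only what shows in the picture. A call takes as long as a camera call. They do not tell look-alikes from the thing itself.
- cut_out(picture, target): "pixels" (384x512 bool, what is visible of it).
- tip_of(picture, target): "centre" ([x, y, z] in m, in the coordinates of the camera as it stood for that picture, good to about 4 mm: a listed point, or the origin of a listed thing).
The state is a dict: "time_s": time; "joint_pos": joint angles; "joint_vel": joint speeds; "joint_torque": joint torques, N m; "tool_pos": TCP position; "eef_rot": TCP orientation; "wrist_force": force on the tool from outside, world axes, zero at the start; "wrist_torque": the same for the moment, N m; "grip_width": finger opening in m.
Only numpy, scipy, OpenCV 4.12 (cv2) and the standard library are available. Lean on these libraries where they do the work, as an engineer would, in place of code of your own. Each camera call takes 0.05 s, during which the arm holds its last target. There are 200 camera calls.

### The job

Take the orange surface thermometer out of its holder and lower its tip briefly into the white ramekin, below the rim, for the reference reading. Then set the tip in the middle of the white ring on the sloping grill plate, with the thermometer square to the plate (not upright), and press lightly so that the sprung brass tip goes in about half of its 12 mm travel, never hard. Finish while still holding it there by its handle, and leave the ramekin and the other things on the worktop where they are.

Things in the scene. Friction and masses are not known exactly. Their poses are not given: they have to be found in the camera images.
- probe: Thermometer, 0.1 kg: upright orange handle 32 x 24 x 95 mm (own x, y, z; grip across the 24 mm), steel stem 9 mm across standing out 45 mm below it, then a sprung brass tip. Origin: centre of the handle's underside; z up the handle (0 to 95 mm); end of the relaxed tip at z = -65 mm. Starts upright in the holder, underside on its top, stem hanging in the hole; lift straight up 75 mm to clear.
- tip (a point): The lower end of the thermometer's brass tip (a ball 8 mm across), on the thermometer's long axis, 65 mm below the handle's underside when relaxed; it moves with the tip.
- plunger (a joint): How far the brass tip is pressed into the stem, in m: 0 relaxed, 0.012 fully in. Its spring takes 0.3 N per mm (1.8 N half way, 3.6 N fully in); beyond that the stem is rigid.
- holder: Grey holder, fixed to the worktop: a round foot 80 mm across and a 46 x 46 mm block, top 85 mm high, with a 13 mm through hole in the middle. Origin: centre of its underside.
- ramekin: White fluted empty ramekin, loose, 78 mm across, 42 mm high; the opening is about 50 mm across inside, the inner floor 6 mm above the worktop. Origin: centre of its underside.
- grill: Black sloping tabletop grill without a lid, fixed, 176 x 196 mm and about 105 mm high at the back, with a steel drip tray in front. Its dark plate slopes down by 18 degrees towards the grill's own -x (its front, towards the robot). Origin: centre of its underside on the worktop; x points to its back, z up.
- spot (a point): Middle of the white ring (28 mm outside, 20 mm inside, white dot in the middle) in the middle of the grill plate, on its top face, 70 mm above the worktop. z: the plate's normal, out of the plate; x: up the slope to the back. The plate is flat round it; edges 8 mm high stand at its left, right and back, 80 mm from the spot.
- mug: Small cream mug with a handle, 64 x 88 x 54 mm, loose bystander. Origin: under it.
- lemon: Yellow lemon, 71 x 53 x 51 mm, loose bystander. Origin: under it.
- teaspoon: Steel teaspoon, 137 x 28 x 13 mm, lying, loose bystander. Origin: under its middle.
- fork: Steel fork, 204 x 28 x 18 mm, lying, loose bystander. Origin: under its middle.
- tin: Yellow tin, 76 mm across, 116 mm high, loose bystander. Origin: under it.
Not all that is in view belongs to the job. What is shaped like the ramekin but purple is not meant.

How it is judged:
On the way:
1. the tip of the held thermometer is in the ramekin, below its rim (horizontal distance between tip and ramekin below 0.03 m and height (world z) of tip below 0.034 m and contact force between the fingers and probe above 0.5 N), for 0.2 s.
At the end, for the whole second after the job is handed in: Held still in the fingers: tip within 10 mm of the ring's middle, long axis within 0.15 rad of the plate's normal, tip pressed in 3 to 9.5 mm, 0.6 to 4 N on the grill, under 0.03 m/s; ramekin upright (0.2 rad), within 40 mm of its start (distance between tip and spot below 0.01 m and angle between the z axis of probe and the z axis of spot, either way round below 0.15 rad and value of joint plunger between 0.003 and 0.0095 m and contact force between probe and grill between 0.6 and 4 N and contact force between the fingers and probe above 1 N and linear speed of probe below 0.03 m/s and distance of ramekin from where it was at the start of the episode below 0.04 m and angle between ramekin's own z axis and vertical below 0.2 rad); the arm keeps its last pose, push and grip.
It fails at once if the thermometer is pressed on the grill with more than 10 N (contact force between probe and grill above 10 N).
It fails at once if the thermometer is pushed into the ramekin with more than 10 N (contact force between probe and ramekin above 10 N).
It fails at once if the ramekin is tipped or pushed away by more than 40 mm (distance of ramekin from where it was at the start of the episode above 0.04 m or angle between ramekin's own z axis and vertical above 0.5 rad).
It fails at once if a bystander (mug, lemon, teaspoon, fork or tin) is moved by more than 30 mm (distance of any of mug, lemon, teaspoon, fork, tin from where it was at the start of the episode above 0.03 m).
It also fails if it takes over 51 s, if anything falls off the work surface, if the arm or the gripper's body presses on something with over 40 N, if the wrist force passes 120 N, or if a joint passes its speed limit or range.

## Working session

There is one attempt and no reset: what is moved stays moved. The work goes in short steps, Python scripts to look and compute and a shell command to move; the robot and the scene stay as the last step left them, time stands still between calls to the robot, and variables do not carry over. Pictures are saved under pics/ and viewed, about 8 in all and at most 12, crops included, and the job is handed in when it is done.

```bash
mkdir -p pics; cat > h.py <<'E'
from workcell import sensors, eyes, order, cut_out, tip_of
import numpy as np, cv2
from scipy.spatial.transform import Rotation as R
def w(pic,c):
    T=np.linalg.inv(pic["camera_from_world"]); return T[:3,:3]@np.array(c)+T[:3,3]
def px(pic,P):
    T=np.array(pic["camera_from_world"]); r,_=cv2.Rodrigues(T[:3,:3])
    return cv2.projectPoints(np.array(P,float).reshape(-1,1,3),r,T[:3,3],np.array(pic["mtx"]),np.array(pic["dist"],float))[0].reshape(-1,2)
def ray(pic,uv,z):
    u=cv2.undistortPoints(np.array(uv,float).reshape(-1,1,2),np.array(pic["mtx"]),np.array(pic["dist"],float))[0,0]
    T=np.linalg.inv(pic["camera_from_world"]); d=T[:3,:3]@np.array([u[0],u[1],1]); o=T[:3,3]
    return o+d*(z-o[2])/d[2]
E
python3 - <<'E'
from h import *
s=sensors.observe(); print(s["time_s"],s["tool_pos"],s["eef_rot"],s["wrist_force"],s["grip_width"])
ims=[]
for n in("side","top"):
    p=eyes.read_camera(n); cv2.imwrite(f"pics/{n}0.png",p["color"][...,::-1])
    for t in("probe","tip","holder","ramekin","grill","spot","mug","lemon","teaspoon","fork","tin"):
        r=tip_of(p,t); print(n,t,[(round(x["p"],2),w(p,x["centre"]).round(3).tolist(),px(p,w(p,x["centre"])).round().tolist()) for x in r[:3]])
E
```

```text
0.0 [ 0.20535642 -0.5098408   0.21808347] [-3.08303987e+00 -5.97346085e-01  1.93258240e-04] [ 0.7046225   0.18021462 -0.25006724] 0.0929233325576668
side probe [(0.51, [0.433, -0.386, 0.085], [[351.0, 183.0]])]
side tip []
side holder [(0.74, [0.433, -0.389, 0.001], [[348.0, 196.0]])]
side ramekin [(0.71, [0.43, -0.389, 0.086], [[352.0, 183.0]]), (0.68, [0.537, -0.062, -0.002], [[260.0, 199.0]])]
side grill [(0.95, [0.472, 0.101, 0.003], [[225.0, 224.0]]), (0.27, [0.432, -0.386, -0.002], [[348.0, 197.0]])]
side spot [(0.62, [0.472, 0.107, 0.073], [[223.0, 213.0]])]
side mug []
side lemon [(0.54, [0.665, -0.133, 0.004], [[266.0, 170.0]])]
side teaspoon [(0.58, [0.336, -0.251, 0.0], [[326.0, 226.0]]), (0.21, [0.431, -0.388, 0.086], [[352.0, 183.0]])]
side fork [(0.61, [0.355, 0.404, -0.004], [[152.0, 276.0]])]
side tin [(0.68, [0.56, 0.396, -0.002], [[142.0, 228.0]])]
top probe [(0.67, [0.436, -0.383, 0.083], [[388.0, 222.0]])]
top tip []
top holder []
top ramekin [(0.76, [0.348, -0.102, -0.004], [[297.0, 252.0]]), (0.71, [0.637, -0.222, 0.003], [[331.0, 164.0]]), (0.7, [0.534, -0.058, -0.003], [[282.0, 196.0]])]
top grill [(0.89, [0.474, 0.108, -0.004], [[232.0, 215.0]]), (0.16, [0.433, -0.387, 0.083], [[389.0, 222.0]])]
top spot [(0.84, [0.47, 0.112, 0.071], [[229.0, 215.0]]), (0.74, [0.637, -0.223, -0.001], [[331.0, 164.0]])]
top mug [(0.52, [0.64, -0.223, -0.0], [[331.0, 163.0]])]
top lemon [(0.65, [0.663, -0.141, -0.004], [[306.0, 157.0]])]
top teaspoon [(0.61, [0.33, -0.25, -0.006], [[342.0, 257.0]])]
top fork [(0.66, [0.354, 0.407, -0.002], [[141.0, 254.0]])]
top tin [(0.6, [0.56, 0.397, -0.001], [[145.0, 191.0]])]
```

View pics/top0.png

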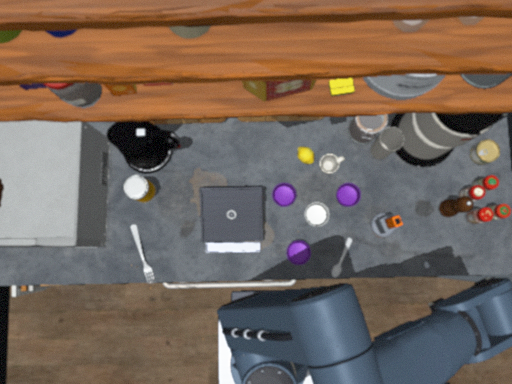

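View pics/side0.png

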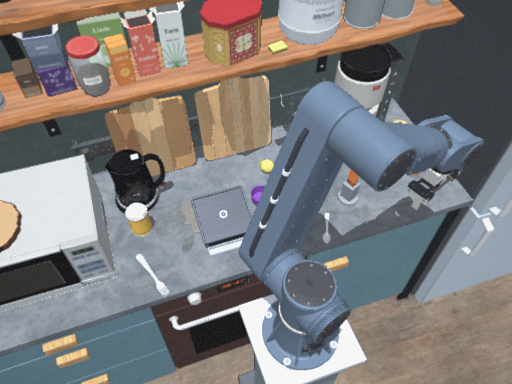

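Top view: the white ramekin is at about (317,214), with purple look-alikes at (284,195), (348,195) and (298,252). The ring is at (231,214) and the thermometer at (388,222). The side view agrees: probe at (351,180), ring at (223,213). Next I refine these and find the handle's yaw.

```bash
python3 - <<'E'
from h import *
ps={n:eyes.read_camera(n) for n in("top","side")}
p=ps["top"]; c=p["color"].astype(int); hsv=cv2.cvtColor(p["color"],cv2.COLOR_RGB2HSV)
print("cam",np.linalg.inv(p["camera_from_world"])[:3,3])
for x in tip_of(p,"ramekin"): print(x["p"],w(p,x["centre"]).round(3))
# white ramekin blob
m=np.zeros((384,512),np.uint8); m[195:235,298:337]=((hsv[195:235,298:337,1]<40)&(hsv[195:235,298:337,2]>150))
ys,xs=np.nonzero(m); 
(cx,cy),r=cv2.minEnclosingCircle(np.c_[xs,ys].astype(np.float32)); print("ram",cx,cy,r,len(xs),ray(p,(cx,cy),.042))
# ring
sub=(c[203:226,220:243].min(2)>120); ys,xs=np.nonzero(sub); print("ring",xs.mean()+220,ys.mean()+203,ray(p,(xs.mean()+220,ys.mean()+203),.07))
print("top probe predicted px base/top",px(p,[[.433,-.386,.085],[.433,-.386,.18]]))
T=np.linalg.inv(p["camera_from_world"])
# grill yaw
for q in ps.values():
    for x in cut_out(q,"grill")[:1]:
        k=x["pixels"].astype(np.uint8); r=cv2.minAreaRect(cv2.findContours(k,0,2)[0][0]); print("grill rect",r)
    for x in tip_of(q,"probe")[:2]+tip_of(q,"spot")[:1]: print(x["p"],w(q,x["centre"]).round(3))
print("grillfront edge", ray(p,(205,243),.045),ray(p,(264,241),.045),ray(p,(201,187),.1),ray(p,(264,186),.1))
a=cv2.resize(p["color"][200:245,365:415],None,fx=11,fy=11,interpolation=cv2.INTER_CUBIC)
b=cv2.resize(ps["side"]["color"][155:210,330:370],None,fx=9,fy=9,interpolation=cv2.INTER_CUBIC)
o=np.zeros((500,800,3),np.uint8); o[:a.shape[0],:a.shape[1]]=a[:,:550]; b=cv2.resize(b,(245,337)); o[:337,552:797]=b
cv2.imwrite("pics/z1.png",o[...,::-1]); np.save("t0.npy",p["color"])
E
```

```text
cam [ 0.3386549  -0.00202235  1.58552656]
0.93 [ 0.468 -0.166 -0.   ]
0.92 [ 0.527 -0.268 -0.002]
0.7 [ 0.534 -0.057  0.   ]
0.58 [ 0.347 -0.105 -0.006]
ram 316.478271484375 214.0 12.637614250183105 483 [ 0.46823458 -0.16490287  0.042     ]
ring 230.9375 214.15 [0.47142962 0.10712629 0.07      ]
top probe predicted px base/top [[389.38903132 222.51097132]
 [397.61306664 220.27435427]]
grill rect ((231.5, 219.0), (66.0, 63.0), 90.0)
0.42 [ 0.639 -0.221 -0.002]
0.3 [ 0.429 -0.385  0.002]
0.96 [0.471 0.11  0.07 ]
grill rect ((224.9054412841797, 220.38597106933594), (61.76008224487305, 55.86383819580078), 74.2913589477539)
0.59 [ 0.432 -0.387  0.08 ]
0.96 [0.473 0.102 0.074]
grillfront edge [0.38348089 0.19265063 0.045     ] [0.38570067 0.00504219 0.045     ] [0.55550051 0.19686657 0.1       ] [0.55420273 0.00106701 0.1       ]
```

View pics/z1.png

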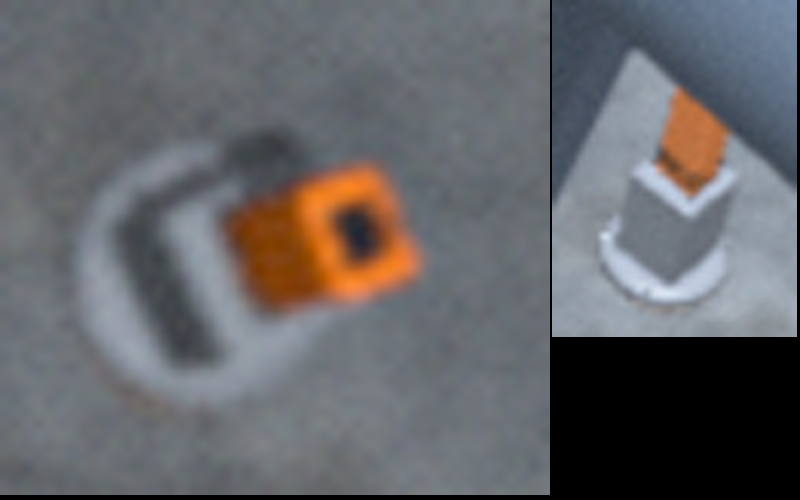

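The crop shows the orange top face with corners at about (392,217), (399,215), (403,224) and (395,227). Its long side is turned about 20° from world x. I'll fit it numerically.

```bash
python3 - <<'E'
from h import *
p=eyes.read_camera("top"); img=np.load("t0.npy")
# model fit: handle box silhouette vs orange mask, optimise x,y,yaw
from scipy.optimize import minimize
S=8; x0,y0,W,H=375,205,40,35
hsv=cv2.cvtColor(img,cv2.COLOR_RGB2HSV)
m=((hsv[...,0]<22)&(hsv[...,1]>130)).astype(np.float32)
big=cv2.resize(m[y0:y0+H,x0:x0+W],None,fx=S,fy=S,interpolation=cv2.INTER_LINEAR)>.5
# close dark hole
big=cv2.morphologyEx(big.astype(np.uint8),cv2.MORPH_CLOSE,np.ones((33,33),np.uint8)).astype(bool)
def sil(x,y,a):
    P=[[x+u*.016*np.cos(a)-v*.012*np.sin(a),y+u*.016*np.sin(a)+v*.012*np.cos(a),z] for u in(-1,1) for v in(-1,1) for z in(.085,.18)]
    q=((px(p,P)-[x0,y0]+.5)*S-.5).astype(np.int32)
    o=np.zeros(big.shape,np.uint8); cv2.fillConvexPoly(o,cv2.convexHull(q),1); return o.astype(bool)
f=lambda v:(sil(v[0],v[1],v[2])^big).sum()/big.sum()
best=[]
for a in np.radians(range(-90,90,10)):
    r=minimize(f,[.433,-.386,a],method="Nelder-Mead",options=dict(initial_simplex=[[.433,-.386,a],[.438,-.386,a],[.433,-.381,a],[.433,-.386,a+.15]]))
    best.append((r.fun,r.x[0],r.x[1],np.degrees(r.x[2])))
for b in sorted(best)[:5]: print(np.round(b,4))
E
```

```text
[ 0.2173  0.4325 -0.3852 13.9341]
[ 0.2176  0.4323 -0.3858 14.6068]
[ 0.2176  0.4324 -0.3863 11.9566]
[ 0.2183  0.4327 -0.3875 12.0085]
[ 0.2185  0.4324 -0.3856 11.7323]
```

```bash
python3 - <<'E'
from h import *
p=eyes.read_camera("top"); img=np.load("t0.npy")
hsv=cv2.cvtColor(img,cv2.COLOR_RGB2HSV)
x0,y0=380,208
s=hsv[y0:y0+24,x0:x0+30]
for r in range(24): print(y0+r,''.join('#' if (q[0]<22 and q[1]>120 and q[2]>190) else 'o' if (q[0]<22 and q[1]>120) else '.' for q in s[r]))
m=np.zeros((384,512),np.uint8); m[y0:y0+24,x0:x0+30]=(s[...,0]<22)&(s[...,1]>120)&(s[...,2]>190)
m=cv2.resize(cv2.GaussianBlur(m.astype(np.float32),(3,3),0)[y0:y0+24,x0:x0+30],None,fx=8,fy=8,interpolation=cv2.INTER_CUBIC)>.5
c=max(cv2.findContours(m.astype(np.uint8),0,1)[0],key=len); b=(cv2.boxPoints(cv2.minAreaRect(c))+.5)/8-.5+[x0,y0]
P=np.array([ray(p,q,.18)[:2] for q in b]); print(P.round(4),P.mean(0)); 
for i in range(4): d=P[(i+1)%4]-P[i]; print(np.linalg.norm(d).round(4),np.degrees(np.arctan2(d[1],d[0])).round(1))
E
```

```text
208 ..............................
209 ..............................
210 ..............................
211 ..............................
212 ..............................
213 ..............................
214 ..............................
215 ................ooo...........
216 ............ooo#####..........
217 ...........oo#######o.........
218 ........oooo####ooo#o.........
219 ......oooooo###o..ooo.........
220 ......ooooooo##o...oo.........
221 ......ooooooo##o...ooo........
222 .......ooooooo##o..oo#o.......
223 .......ooooooo##oooo###.......
224 .......ooooooo###o#####.......
225 ........ooooooo######o........
226 ........ooooooo####...........
227 .........ooo..................
228 ..............................
229 ..............................
230 ..............................
231 ..............................
[[ 0.4415 -0.367 ]
 [ 0.4505 -0.3893]
 [ 0.4213 -0.4003]
 [ 0.4123 -0.378 ]] [ 0.43139229 -0.38366518]
0.0241 -68.0
0.0312 -159.3
0.024 112.0
0.0312 20.8
```

The fitted top face is 31 x 24 mm, as given, at yaw about 21° and centre (0.432, -0.385). The tool's yaw (about 22°) already nearly matches.

```bash
cat >> h.py <<'E'
def plan(P,z=(0,0,-1),yaw=None):
    """tool-frame delta from the measured pose to TCP P with tool z and optional x-axis heading"""
    s=sensors.observe(); A=R.from_rotvec(s["eef_rot"]).as_matrix()
    z=np.array(z,float); z/=np.linalg.norm(z)
    x=A[:,0] if yaw is None else np.array([np.cos(yaw),np.sin(yaw),0]); x=x-z*(x@z); x/=np.linalg.norm(x)
    B=np.c_[x,np.cross(z,x),z]
    print("t",s["time_s"],"pos",np.round(s["tool_pos"],4),"F",np.round(s["wrist_force"],2),"g",s["grip_width"])
    print("shift(tool now) mm",(A.T@(np.array(P)-s["tool_pos"])*1000).round(1),"turn",R.from_matrix(A.T@B).as_rotvec().round(4))
E
python3 -c "
from h import *
plan([.432,-.385,.218],yaw=np.radians(21)); plan([.432,-.385,.121],yaw=np.radians(21))"
```

```text
t 1.75 pos [ 0.2055 -0.5102  0.2186] F [-0.2   0.41 -1.79] g 0.09298394821698984
shift(tool now) mm [256.9 -31.5   0.6] turn [ 0.     -0.      0.0163]
t 1.75 pos [ 0.2055 -0.5102  0.2186] F [-0.2   0.41 -1.79] g 0.09298394821698984
shift(tool now) mm [256.9 -31.5  97.6] turn [ 0.     -0.      0.0163]
```

```bash
python3 -m handwheel '30 -4 0 0 0 0.016 0; 45 -5 0 0 0 0 0; 45 -5 0 0 0 0 0; 45 -6 0 0 0 0 0; 45 -6 0 0 0 0 0; 30 -4 0 0 0 0 0; 17 -2 0 0 0 0 0; 0 0 0 0 0 0 0; 0 0 0 0 0 0 0; 0 0 0 0 0 0 0' 20
python3 - <<'E'
from h import *
plan([.432,-.385,.121],yaw=np.radians(21))
P=[eyes.read_camera(n)["color"] for n in("top","side")]
o=np.hstack([cv2.resize(P[0][190:250,350:425],(400,320)),cv2.resize(P[1][130:210,310:400],(360,320))])
cv2.imwrite("pics/a.png",o[...,::-1])
E
```

```text
time_s: 3.0
tool_pos: [0.4329, -0.3883, 0.2187]
eef_rot: [3.089, 0.571, -0.0]
wrist_force: [-0.4, -0.3, -0.4]
grip_width: 0.0929
t 3.0 pos [ 0.4329 -0.3883  0.2187] F [-0.36 -0.28 -0.37] g 0.09290930876973298
shift(tool now) mm [ 0.4 -3.4 97.7] turn [ 0.      0.0001 -0.0009]
```

View pics/a.png

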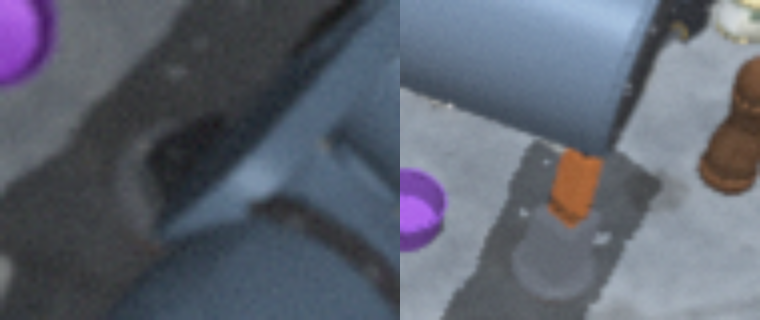

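Both views are hidden by the arm, and only the lower handle shows. The measurement was good, so I descend and close.

```bash
python3 -m handwheel '0 -3 0 0 0 0 0; 0 0 20 0 0 0 0; 0 0 25 0 0 0 0; 0 0 25 0 0 0 0; 0 0 18 0 0 0 0; 0 0 10 0 0 0 0; 0 0 0 0 0 0 0; 0 0 0 0 0 0 0' && python3 -m handwheel '0 0 0 0 0 0 1; 0 0 0 0 0 0 1; 0 0 0 0 0 0 1; 0 0 0 0 0 0 1; 0 0 0 0 0 0 1; 0 0 0 0 0 0 1; 0 0 0 0 0 0 1; 0 0 0 0 0 0 1'
```

```text
time_s: 4.1
tool_pos: [0.4329, -0.3852, 0.1214]
eef_rot: [3.088, 0.573, 0.001]
wrist_force: [-0.5, 0.5, 0.3]
grip_width: 0.0928
time_s: 5.1
tool_pos: [0.4326, -0.3849, 0.1206]
eef_rot: [-3.089, -0.573, 0.0]
wrist_force: [-0.2, -0.3, 0.2]
grip_width: 0.024
```

Gripped at 24 mm. Now lift straight up 90 mm.

```bash
python3 -m handwheel '0 0 -8 0 0 0 1; 0 0 -18 0 0 0 1; 0 0 -22 0 0 0 1; 0 0 -22 0 0 0 1; 0 0 -15 0 0 0 1; 0 0 -5 0 0 0 1; 0 0 0 0 0 0 1; 0 0 0 0 0 0 1'
python3 - <<'E'
from h import *
plan([.468,-.166,.2106])
for n in("top","side"):
    p=eyes.read_camera(n)
    print(n,[(x["p"],w(p,x["centre"]).round(4)) for t in("tip","probe") for x in tip_of(p,t)[:2]])
E
```

```text
time_s: 6.1
tool_pos: [0.4323, -0.3847, 0.2099]
eef_rot: [-3.088, -0.573, 0.001]
wrist_force: [0.3, -0.1, -1.0]
grip_width: 0.0242
t 6.1 pos [ 0.4323 -0.3847  0.2099] F [ 0.29 -0.13 -0.99] g 0.024214625991772768
shift(tool now) mm [ 111.7 -191.3   -0.5] turn [-0.0012  0.0005 -0.    ]
top []
side [(0.37, array([ 0.4335, -0.3912,  0.1747]))]
```

Lifted: the side view puts the probe origin at z≈0.175, as expected. Wrist shows about 1 N of weight. Moving over the ramekin.

```bash
python3 -m handwheel '8 -13 0 0 0 0 1; 15 -26 0 0 0 0 1; 19 -32 0 0 0 0 1; 20 -35 0 0 0 0 1; 19 -34 0 0 0 0 1; 16 -28 0 0 0 0 1; 10 -16 0 0 0 0 1; 5 -7 0 0 0 0 1; 0 0 0 0 0 0 1; 0 0 0 0 0 0 1; 0 0 0 0 0 0 1'
python3 - <<'E'
from h import *
plan([.468,-.166,.121])
for n in("top","side"):
    p=eyes.read_camera(n)
    print(n,[(x["p"],w(p,x["centre"]).round(4)) for t in("tip","probe","ramekin") for x in tip_of(p,t)[:4]])
    if n=="side":
        q=px(p,[.468,-.166,.08])[0].astype(int); print(q)
        cv2.imwrite("pics/b.png",cv2.resize(p["color"][q[1]-50:q[1]+40,q[0]-60:q[0]+60],(800,600),interpolation=cv2.INTER_CUBIC)[...,::-1])
E
```

```text
time_s: 7.78
tool_pos: [0.4685, -0.1671, 0.2105]
eef_rot: [-3.089, -0.572, 0.0]
wrist_force: [1.0, 0.2, -1.1]
grip_width: 0.0245
t 7.775 pos [ 0.4685 -0.1671  0.2105] F [ 0.99  0.22 -1.09] g 0.024546741498934453
shift(tool now) mm [-0.1 -1.2 89.5] turn [-0.      0.0001 -0.    ]
top [(0.65, array([ 5.354e-01, -5.800e-02,  3.000e-04])), (0.48, array([ 0.3467, -0.1039, -0.0047]))]
side [(0.4, array([ 0.4688, -0.1703,  0.1738])), (0.8, array([ 0.4687, -0.1674, -0.0024])), (0.79, array([ 3.471e-01, -1.060e-01,  3.000e-04])), (0.71, array([ 0.5335, -0.269 ,  0.0013]))]
[292 192]
```

View pics/b.png

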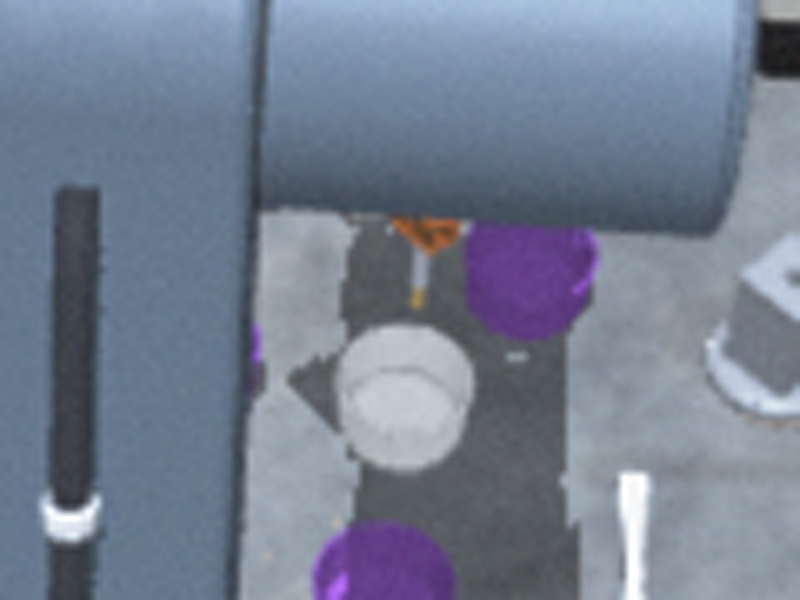

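The held thermometer hangs above the white ramekin. Its brass end is at crop (417,300), full-image (294,187), and the ramekin opening at crop (405,370). I lower it 85 mm (tip to about 0.025), dwell, and check before lifting.

```bash
python3 -c "
from h import *
p=eyes.read_camera('side');print(px(p,[[.4685,-.1671,.110],[.4685,-.1671,.114]]))"
python3 -m handwheel '0 -1 10 0 0 0 1; 0 0 20 0 0 0 1; 0 0 22 0 0 0 1; 0 0 18 0 0 0 1; 0 0 10 0 0 0 1; 0 0 5 0 0 0 1; 0 0 0 0 0 0 1; 0 0 0 0 0 0 1; 0 0 0 0 0 0 1; 0 0 0 0 0 0 1; 0 0 0 0 0 0 1'
python3 - <<'E'
from h import *
plan([.468,-.166,.2106])
p=eyes.read_camera("side")
cv2.imwrite("pics/c.png",cv2.resize(p["color"][142:232,232:352],(800,600),interpolation=cv2.INTER_CUBIC)[...,::-1])
E
```

```text
[[293.6653318  187.61233941]
 [293.74026953 186.94628437]]
time_s: 9.6
tool_pos: [0.4683, -0.1655, 0.1257]
eef_rot: [3.089, 0.573, 0.0]
wrist_force: [0.3, 0.1, -1.7]
grip_width: 0.0239
t 9.6 pos [ 0.4683 -0.1655  0.1257] F [ 0.27  0.09 -1.7 ] g 0.023948852441889858
shift(tool now) mm [ -0.4   0.3 -84.9] turn [ 0.0001 -0.0001 -0.    ]
```

View pics/c.png

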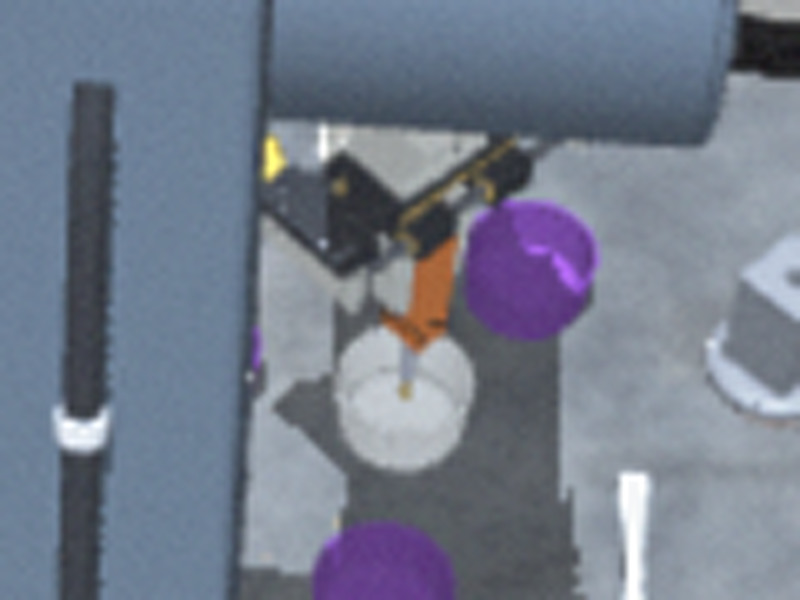

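The tip is in the white ramekin, crop (405,390), and the ramekin is unmoved. I lift 120 mm, then triangulate the ring from the first pictures.

```bash
python3 -m handwheel '0 0 -10 0 0 0 1; 0 0 -25 0 0 0 1; 0 0 -30 0 0 0 1; 0 0 -30 0 0 0 1; 0 0 -18 0 0 0 1; 0 0 -7 0 0 0 1; 0 0 0 0 0 0 1; 0 0 0 0 0 0 1'
python3 - <<'E'
from h import *
p=eyes.read_camera("side"); t=eyes.read_camera("top")
c=cv2.imread("pics/side0.png"); g=c[203:224,213:234].min(2).astype(int); k=g>125
ys,xs=np.nonzero(k); u=(xs.mean()+213,ys.mean()+203); print(u,len(xs),ray(p,u,.07))
for r in g[::1]: print(' '.join(f"{v//10:2d}" for v in r))
S=np.array([.4714,.107,.07]); n=np.array([-np.sin(np.radians(18)),0,np.cos(np.radians(18))])
print("tcp standoff30", S+n*(.1006+.03))
plan(S+n*(.1006+.03),-n)
E
```

```text
time_s: 10.65
tool_pos: [0.4679, -0.1654, 0.2449]
eef_rot: [-3.088, -0.573, 0.002]
wrist_force: [-0.0, -0.3, -0.9]
grip_width: 0.024
(np.float64(223.0), np.float64(213.0)) 441 [0.47494483 0.10446945 0.07      ]
13 14 13 13 13 13 14 13 13 13 13 13 13 13 13 13 13 13 13 13 13
14 13 13 14 13 13 13 13 13 13 13 13 13 13 13 13 13 13 13 13 13
13 13 13 13 13 13 13 13 13 13 13 13 13 13 13 13 13 13 13 13 13
13 13 13 13 13 13 13 14 13 13 13 13 13 13 13 13 13 13 13 13 13
13 13 13 13 13 13 13 13 13 13 13 13 13 13 13 13 13 13 13 13 13
13 14 14 13 13 13 13 13 13 13 13 13 13 13 13 13 13 13 13 13 13
13 13 14 14 14 13 13 13 13 14 15 14 13 13 13 13 13 13 13 13 13
13 13 13 13 13 13 13 14 17 22 23 22 19 14 13 13 13 13 13 13 13
13 13 13 13 13 13 14 23 25 22 21 24 25 23 14 13 13 13 13 13 13
13 13 13 13 13 13 17 25 21 16 15 18 24 25 15 13 13 13 13 13 13
13 13 13 13 13 13 19 24 16 14 20 14 18 25 16 12 13 13 13 13 13
13 14 13 13 14 14 19 24 16 13 18 13 16 24 18 13 13 13 13 13 13
13 13 14 13 13 13 18 25 22 16 14 15 21 25 16 12 13 13 13 13 13
13 13 13 13 13 13 15 24 25 24 22 22 25 23 14 13 13 13 13 13 13
13 13 13 13 13 13 13 17 22 22 23 22 19 15 13 13 13 13 13 13 13
13 13 13 14 13 14 13 13 14 15 17 15 13 13 13 13 13 13 13 13 13
13 14 13 13 14 13 13 13 13 13 13 13 13 13 13 13 13 13 13 13 13
13 13 14 13 13 13 13 13 13 13 13 13 13 13 13 13 13 13 13 13 13
13 14 13 13 13 13 13 13 13 13 13 13 13 13 13 13 13 13 13 13 13
13 13 14 13 13 13 13 13 13 14 13 13 13 14 13 14 13 13 13 13 13
13 13 13 13 14 13 13 13 14 13 13 14 13 14 13 13 13 13 13 13 13
tcp standoff30 [0.43104238 0.107      0.19420798]
t 10.75 pos [ 0.468  -0.1654  0.245 ] F [ 0.22 -0.53 -1.06] g 0.02388337853091756
shift(tool now) mm [  63.2 -267.5   50.9] turn [-0.1161  0.2932 -0.0172]
```

Both thresholds were too low (they took in the plate), so the centroids were just the middles of the windows. Redo with a higher threshold.

```bash
python3 - <<'E'
from h import *
E=[]
C={n:eyes.read_camera(n) for n in("side","top")}
us=[]
for n,(x0,y0,s) in dict(side=(215,205,17),top=(222,206,18)).items():
    g=cv2.imread(f"pics/{n}0.png")[y0:y0+s,x0:x0+s].min(2).astype(float); w_=np.clip(g-np.median(g)-25,0,None)
    yy,xx=np.mgrid[:s,:s]; u=((w_*xx).sum()/w_.sum()+x0,(w_*yy).sum()/w_.sum()+y0); us.append(u); print(n,np.median(g),(w_>0).sum(),u,ray(C[n],u,.07))
from scipy.optimize import least_squares
r=least_squares(lambda X:np.r_[px(C["side"],X)[0]-us[0],px(C["top"],X)[0]-us[1]],[.47,.107,.07]); print(r.x,r.fun)
E
```

```text
side 136.0 53 (np.float64(222.90769766631837), np.float64(213.59630790665273)) [0.47255585 0.10557558 0.07      ]
top 93.0 83 (np.float64(231.04559478916696), np.float64(214.02913952691122)) [0.47180362 0.10678074 0.07      ]
[0.47150239 0.10630946 0.07188254] [-0.13192146 -0.01119012  0.10746197  0.04068952]
```

Two views agree: spot (0.472, 0.106, 0.070), with the triangulated height within 2 mm. Moving level over the grill.

```bash
python3 -m handwheel '3 -12 0 0 0 0 1; 6 -26 0 0 0 0 1; 9 -36 0 0 0 0 1; 9 -40 0 0 0 0 1; 9 -40 0 0 0 0 1; 9 -38 0 0 0 0 1; 8 -34 0 0 0 0 1; 6 -24 0 0 0 0 1; 4 -16 0 0 0 0 1; 0 0 0 0 0 0 1; 0 0 0 0 0 0 1'
python3 - <<'E'
from h import *
S=np.array([.472,.106,.07]); n=np.array([-np.sin(np.radians(18)),0,np.cos(np.radians(18))])
plan(S+n*.1306,-n)
E
```

```text
time_s: 12.22
tool_pos: [0.4317, 0.1049, 0.2456]
eef_rot: [3.089, 0.573, -0.0]
wrist_force: [0.2, 0.7, -0.6]
grip_width: 0.0237
t 12.225 pos [0.4317 0.1049 0.2456] F [ 0.22  0.66 -0.61] g 0.023657174499258072
shift(tool now) mm [ 0.3 -1.1 51.4] turn [-0.1149  0.2924 -0.0169]
```

```bash
python3 -m handwheel '0 0 0 -0.016 0.043 -0.003 1; 0 0 0 -0.033 0.083 -0.005 1; 0 0 0 -0.033 0.083 -0.005 1; 0 0 0 -0.023 0.058 -0.003 1; 0 0 0 -0.010 0.025 -0.001 1; 0 0 0 0 0 0 1; 0 0 0 0 0 0 1'
python3 - <<'E'
from h import *
S=np.array([.472,.106,.07]); n=np.array([-np.sin(np.radians(18)),0,np.cos(np.radians(18))])
plan(S+n*.1306,-n); plan(S+n*.1006,-n)
E
```

```text
time_s: 13.1
tool_pos: [0.432, 0.1052, 0.2457]
eef_rot: [2.99, 0.58, 0.472]
wrist_force: [0.2, -0.1, -1.0]
grip_width: 0.0243
t 13.1 pos [0.432  0.1052 0.2457] F [ 0.19 -0.08 -1.03] g 0.024276471839670393
shift(tool now) mm [-14.8  -6.8  48.9] turn [-0.0004  0.0008 -0.    ]
t 13.1 pos [0.432  0.1052 0.2457] F [ 0.19 -0.08 -1.03] g 0.024276471839670393
shift(tool now) mm [-14.7  -6.8  78.9] turn [-0.0004  0.0008 -0.    ]
```

Now lower to a 15 mm standoff and look.

```bash
python3 -m handwheel '-5 -3 5 0 0 0 1; -6 -2 12 0 0 0 1; -4 -2 18 0 0 0 1; 0 0 16 0 0 0 1; 0 0 9 0 0 0 1; 0 0 4 0 0 0 1; 0 0 0 0 0 0 1; 0 0 0 0 0 0 1; 0 0 0 0 0 0 1'
python3 - <<'E'
from h import *
S=np.array([.472,.106,.07]); n=np.array([-np.sin(np.radians(18)),0,np.cos(np.radians(18))])
plan(S+n*.1006,-n)
s=sensors.observe(); A=R.from_rotvec(s["eef_rot"]).as_matrix(); tip=s["tool_pos"]+A[:,2]*.1006
for nme in("side","top"):
    p=eyes.read_camera(nme); print(nme,"spot",px(p,S),"tip pred",tip.round(4),px(p,tip),"handle base",px(p,tip-A[:,2]*.065))
    print([(x["p"],w(p,x["centre"]).round(4)) for t in("tip","probe") for x in tip_of(p,t)[:2]])
    if nme=="side": cv2.imwrite("pics/d.png",cv2.resize(p["color"][168:243,173:273],(800,600),interpolation=cv2.INTER_CUBIC)[...,::-1])
E
```

```text
time_s: 14.22
tool_pos: [0.4358, 0.1063, 0.18]
eef_rot: [2.99, 0.581, 0.474]
wrist_force: [-0.4, -0.7, -1.6]
grip_width: 0.0239
t 14.225 pos [0.4358 0.1063 0.18  ] F [-0.41 -0.68 -1.57] g 0.02386981435000638
shift(tool now) mm [ 0.3  0.5 15.2] turn [-0.0002 -0.0004  0.    ]
side spot [[222.84225645 213.74801653]] tip pred [0.4669 0.1064 0.0844] [[222.97123688 212.61904163]] handle base [[223.82344774 207.02062162]]
[(0.53, array([ 0.3525,  0.4021, -0.0033]))]
top spot [[231.29264746 213.96145343]] tip pred [0.4669 0.1064 0.0844] [[230.86839281 215.19015332]] handle base [[229.44980816 220.17427088]]
[]
```

View pics/d.png

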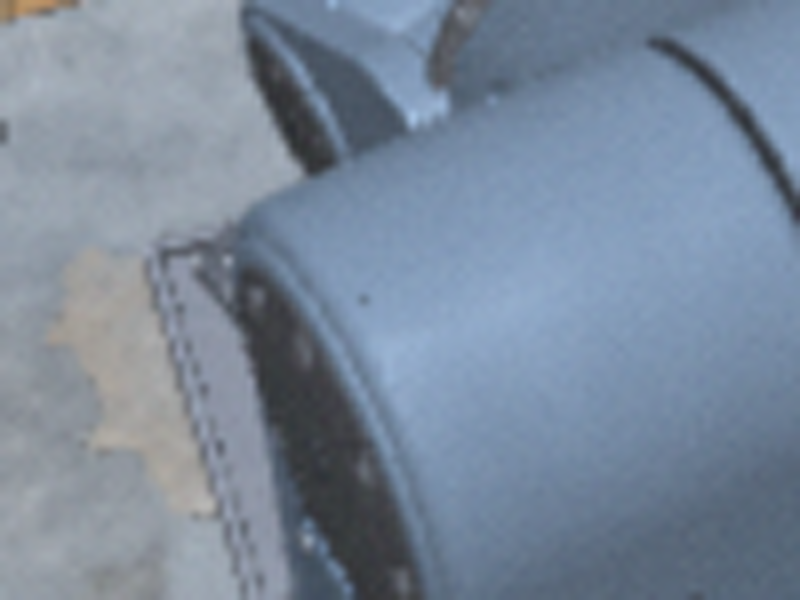

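The arm hides the ring (crop shows only the grill's left edge), so I go by kinematics and cross-check with averaged wrist force along the normal.

```bash
cat >> h.py <<'E'
def force(k=12):
    n=np.array([-np.sin(np.radians(18)),0,np.cos(np.radians(18))]); f=[]
    for i in range(k): eyes.read_camera("top"); f.append(sensors.observe()["wrist_force"])
    f=np.array(f); print("F mean",f.mean(0).round(2),"along normal",(f@n).mean().round(2),"+-",((f@n).std()/k**.5).round(2))
E
python3 -c "from h import *; force()"
python3 -m handwheel '0 0 5 0 0 0 1; 0 0 5 0 0 0 1; 0 0 3 0 0 0 1; 0 0 2 0 0 0 1; 0 0 1 0 0 0 1; 0 0 1 0 0 0 1; 0 0 1 0 0 0 1; 0 0 0 0 0 0 1; 0 0 0 0 0 0 1'
python3 - <<'E'
from h import *
force()
S=np.array([.472,.106,.07]); n=np.array([-np.sin(np.radians(18)),0,np.cos(np.radians(18))])
plan(S+n*.0946,-n)
E
```

```text
F mean [-0.22  0.17 -1.33] along normal -1.2 +- 0.1
time_s: 16.25
tool_pos: [0.4413, 0.1063, 0.1626]
eef_rot: [2.99, 0.581, 0.473]
wrist_force: [-1.0, -0.3, -0.8]
grip_width: 0.0242
F mean [-0.76 -0.11 -0.41] along normal -0.15 +- 0.12
t 16.85 pos [0.4413 0.1063 0.1626] F [-0.59 -0.22 -0.84] g 0.023749602351360907
shift(tool now) mm [0.5 0.5 2.9] turn [-0.0003  0.0002 -0.    ]
```

Force rose 1.05 N (about 3.5 mm of spring), against 3.1 mm by kinematics, so they agree. 3 mm more.

```bash
python3 -m handwheel '0 0 1 0 0 0 1; 0 0 1 0 0 0 1; 0 0 1 0 0 0 1; 0 0 0 0 0 0 1; 0 0 0 0 0 0 1; 0 0 0 0 0 0 1; 0 0 0 0 0 0 1'
python3 - <<'E'
from h import *
force()
S=np.array([.472,.106,.07]); n=np.array([-np.sin(np.radians(18)),0,np.cos(np.radians(18))])
plan(S+n*.0946,-n)
p=eyes.read_camera("side")
print([(x["p"].__round__(2),w(p,x["centre"]).round(3)) for x in tip_of(p,"ramekin")])
cv2.imwrite("pics/e.png",p["color"][...,::-1])
E
```

```text
time_s: 17.73
tool_pos: [0.4422, 0.1063, 0.1597]
eef_rot: [2.99, 0.581, 0.473]
wrist_force: [-1.0, -0.3, -0.1]
grip_width: 0.0239
F mean [-1.12 -0.09  0.43] along normal 0.75 +- 0.15
t 18.325 pos [0.4422 0.1063 0.1597] F [-1.26  0.41  0.22] g 0.02411558120898482
shift(tool now) mm [ 0.5  0.5 -0.1] turn [-0.0003  0.0002 -0.    ]
[(0.84, array([ 0.347, -0.105, -0.001]))]
```

View pics/e.png

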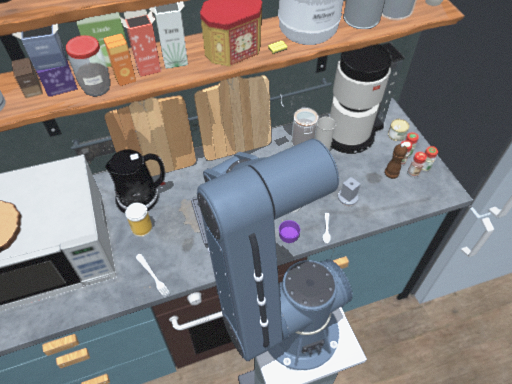

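Press force is now 1.95 N (about 6.5 mm), against 6 mm by kinematics. In the picture the arm hides the ring and ramekin; the holder at (349,190) is empty, and the fork, tin and teaspoon are unmoved. Handing in.

```bash
python3 -c "from h import *; print(order.job_done()); s=sensors.observe(); print(s['time_s'],s['tool_pos'],s['wrist_force'],s['grip_width'])"
```

```text
the job is handed in; nothing more can be done
None
the job is handed in; nothing more can be done
```

The job is handed in at about 18.4 s of the 51 s, with the thermometer still held by its handle and pressed on the ring.

- **Dip:** I took the thermometer out of its holder and lowered the tip into the white ramekin to about z = 0.025 m. It stayed there about 0.6 s, and the side camera showed it inside.
- **Final press:** By arm kinematics the tip sits within about 1 mm of the measured ring centre (0.472, 0.106, 0.070). The tool axis is within 0.001 rad of the plate normal, taking the given 18° slope and no yaw of the grill.
- **Depth:** Kinematics gives about 6 mm of spring travel. The averaged wrist force rose 1.95 N from before contact, which is about 6.5 mm, so the two agree. The grip stayed at 24 mm, the handle's width.

**Not confirmed:**
- **Tip on the ring:** The arm hid the ring from the side camera during the press, so this rests on earlier triangulation, kinematics and force.
- **Ramekin:** In the last picture it was hidden. It was last seen, unmoved, during the dip.
- **Bystanders:** The fork, tin and teaspoon looked unmoved in the last picture. I did not check the mug or the lemon again.

One early ring measurement was wrong because the brightness threshold was too low. I noticed and redid it before moving to the grill.

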